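Set a tabletop music stand's stem to its length mark and close the cam lever one-handed

ROBOT

A 7-joint arm with a two-finger parallel gripper is mounted at the origin on the work surface. World frame = base frame: x ahead of the robot, y to its left, z up, the work surface at z = 0. Lengths are in m, angles in rad, forces in N, time in s.
With the tool pointing down it reaches from about 0.375 to 0.925 m from the base axis. Payload 3.1 kg.
Tool frame: the origin (TCP) lies on the mounting face of the last link; the fingertips stand 173 mm ahead of it and the grasp point (between the pads) lies 155 mm ahead of it; z points along the fingers, y is the direction in which the jaws open and shut (so a half turn about z gives the same grasp; the last joint's range is limited). The gripper opens to 85 mm and grips with 20 to 120 N. Pads are 22 mm wide; open, the fingers measure 114 mm over their backs; the gripper's body (76 mm by 85 mm) begins 54 mm behind the grasp point. The pads swing forward as they close: fully open they stand 13 mm farther back than shut.
Start: joints at [-1.276, 0.383, 0.044, 1.598, -0.018, 1.161, -0.05], TCP at [0.249, 0.601, 0.405] pointing down, gripper open.
Joint ranges: [-2.61, 2.61], [-0.41, 2.15], [-1.48, 1.57], [0, 2.5], [-1.57, 4.71], [0.05, 1.97], [-2.85, 2.85]. Speed limits (rad/s): [2.79, 2.79, 3.14, 3.14, 3.14, 3.14, 3.14].

INTERFACE

Orientations are given as a unit quaternion [w, x, y, z].
In Python, from bench import r gives the robot as it stands.
- The arm moves only by the tool apply_moves, never from a script. Its argument "commands" is a list that holds one entry, the list of rows, each a list of 7 numbers: the turn, a rotation vector about the tool's x, y, z each as a share of pi rad, from -1 to 1, then the shift along the tool's x, y, z each as a share of 0.2 m, from -1 to 1, then the finger opening in mm, from 0 to 85.4. In form: [[[ax, ay, az, x, y, z, hand], ...]]. A call has 1 to 20 rows; each row is the pose to reach, as a shift and turn from the pose measured when the call began, along the tool's axes at that moment, turning the shorter way round; what a row does not reach only later rows make up. A row lasts 1/8 s, in which the tool goes at most 62.5 mm and 10.7 degrees, less where a joint would pass 70% of its speed; a pose out of reach is approached as far as the arm can. A call with a number of a shift or a turn outside -1 to 1 is refused whole. A call with a gripper value outside its range is refused whole. The fingers move at their own pace and stop on an object; the grip force is fixed at half the most. Time passes only in rows, so rows that repeat a pose let the fingers close. It gives the time, the measured TCP pose, the force and the opening at its end, in the units of the state.
- r.state(): the state, without advancing time (a new reading comes with each control period).
- r.get_image(name): name is "scene" or "top"; returns a dict with "img" (480x640x3 uint8, red, green, blue), "z_map" (480x640 float32, m along the optical axis (not along the pixel's ray), 0 where there is no reading), "mtx" (3x3 intrinsics, pixels), "D" ([k1, k2, p1, p2, k3] as OpenCV has them; the pictures are not rectified), "origin" and "rotation" of the camera in the world. Camera axes: x right, y up, looking along -z (the intrinsics and any distortion apply to the point x, -y, -z); pixel columns grow to the right and rows downward; lengths in m; the calibration is good to about 2 mm. A picture is of the moment at which its call begins.
- r.finish_job(): hands the job in, once; it reports no verdict.
The state is a dict: "time": time; "qpos": joint angles; "joint_velocities": joint speeds; "joint_torque": joint torques, N m; "tcp_pos": TCP position; "ee_rot": TCP orientation; "wrist_force": force on the tool from outside, world axes, zero at the start; "moment": the same for the moment, N m; "grip_width": finger opening in m.
Only numpy, scipy, OpenCV 4.12 (cv2) and the standard library are available. Lean on these libraries where they do the work, as an engineer would, in place of code of your own. Each camera call takes 0.05 s, during which the arm holds its last target.

TASK

Take the music stand's short stem out of the wooden rest block, feed it down through the hole in the stand's collar until the dark band on the rod is level with the collar's top face, and keep it gripped there. Still holding the stem by its head at that mark, twist the hand so that a finger sweeps the upright lever paddle round anticlockwise (seen from above) until the cam lever is fully closed, keeping the lever open until the stem is at its mark. Finish with the lever closed and the hand still holding the stem at the mark - do not let go - and leave the other things on the dresser where they stand.

Things in the scene. Friction and masses are not known exactly. Their poses are not given: they have to be found in the camera images.
- stem: Loose stem, 137 mm tall, 0.13 kg, upright in the rest block, its lower end 10 mm above the dresser. Steel rod 12 mm in diameter, 100 mm long, lower end tapered; on top a black round head 34 mm wide, 30 mm tall (grip it here, from above) with a flat steel tongue 22 x 8 mm, 7 mm high. It may turn about its axis. Origin: centre of the rod's lower end; z points up the rod to the head.
- head_mid (a point): Middle of the stem's black head, on its axis: 115 mm above the lower end, 15 mm below the head's flat top; a place for the grip.
- stem_mark (a point): The stem's length mark, on its axis: centre of a dark band 5 mm tall round the rod, 70 mm above its lower end and 30 mm below the underside of the head.
- rest: Fixed wooden rest block, 70 x 70 mm and 50 mm tall, with one upright hole in the middle, 15 mm wide and 40 mm deep, in which the stem stands at the start. Origin: centre of its underside, on the dresser top.
- base: Fixed stand base: dark round foot 120 mm wide, short tube, grey square collar 40 x 40 mm, its top 100 mm above the dresser. A round hole 15 mm wide with chamfered mouth runs down its middle; its floor is 88 mm below the collar's top, so a stem let go drops 18 mm below its mark. The collar does not carry the stem, even with lever closed. Origin: centre of the underside, on the hole's axis; z up.
- collar_top (a point): Centre of the hole's mouth, level with the collar's top face. The stem is at its mark when stem_mark is here.
- lever (a joint): The aluminium cam lever, turning about the axis of the collar's hole. 0 rad is wide open, growing anticlockwise seen from above, to a stop at 0.95 rad: fully closed. It starts somewhere between 0 and 0.2. It stays where it is left and needs about 0.1 N m to turn.
- lever_paddle (a point): Centre of the lever's upright paddle: a plate 6 mm thick pointing straight out from the hole's axis, 20 to 72 mm from it, 12 to 55 mm above the collar's top. Its direction from collar_top shows the lever's present direction. With the stem at its mark, a finger gripping the head is at paddle height: lower the stem with the fingers about 1.1 rad clockwise of the paddle, then turn the hand.
- kettle: Bystander: chrome kettle with black bow handle, 156 mm wide, 190 mm tall. Origin: centre of its underside.
- jar: Bystander: glass jar with wire swing-top latch, 90 mm wide, 146 mm tall. Origin: centre of its underside.
- saucer: Bystander: stoneware saucer, 130 mm wide, 20 mm tall. Origin: centre of its underside.
- tin: Bystander: small round steel tin, 48 mm wide, 55 mm tall, standing between base and rest block. Origin: centre of its underside.
- timer: Bystander: grey box-shaped kitchen timer, 45 x 75 x 60 mm tall. Origin: centre of its underside.
- tumbler: Bystander: green glass tumbler, 68 mm wide, 85 mm tall. Origin: centre of its underside.

How it is judged:
By the outcome, as a careful person would: the job done as asked, in the order asked, and still so for the second after the job is handed in, while the arm keeps its last pose, push and grip.
It also fails if it takes over 54 s, if anything falls off the work surface, if the arm or the gripper's body presses on something with over 40 N, if the wrist force passes 120 N, or if a joint passes its speed limit or range.

## Working session

There is one attempt and no reset: what is moved stays moved. The work goes in short steps, Python scripts to look and compute and a tool call to move; the robot and the scene stay as the last step left them, time stands still between calls to the robot, and variables do not carry over. Pictures are saved under pics/ and viewed, and the job is handed in when it is done.

Besides the shell and the picture viewer there is one more tool, called after ">>>" as name(argument=value, ...) on one line, values as JSON. apply_moves: Moves the arm, as the interface text tells. Shift numbers are shares of 0.2 m and turn numbers shares of pi rad, none past 1 either way. Its arguments: {"type":"object","properties":{"commands":{"type":"array"}},"required":["commands"]}

```bash
mkdir -p pics; ls; cat > h.py <<'E'
import numpy as np, cv2
from bench import r
def shot(n,f):
    d=r.get_image(n); np.savez(''+f+'.npz',**d); cv2.imwrite('pics/'+f+'.png',cv2.cvtColor(d['img'],cv2.COLOR_RGB2BGR)); return d
def crop(d,f,u0,v0,u1,v1,s):
    im=cv2.cvtColor(d['img'],cv2.COLOR_RGB2BGR)[v0:v1,u0:u1]
    cv2.imwrite('pics/'+f+'.png',cv2.resize(im,None,fx=s,fy=s,interpolation=cv2.INTER_CUBIC))
def ray(d,u,v):
    p=cv2.undistortPoints(np.array([[[u,v]]],float),d['mtx'],d['D'])[0,0]
    return np.array(d['rotation'])@np.array([p[0],-p[1],-1.0])
def atz(d,u,v,z):
    k=ray(d,u,v);o=np.array(d['origin']);return o+k*(z-o[2])/k[2]
def dep(d,u,v):
    return np.array(d['origin'])+ray(d,u,v)*d['z_map'][int(round(v)),int(round(u))]
def proj(d,P):
    P=np.atleast_2d(P).astype(float);c=(P-np.array(d['origin']))@np.array(d['rotation'])
    c=c*[1,-1,-1]
    return cv2.projectPoints(c,np.zeros(3),np.zeros(3),d['mtx'],d['D'])[0][:,0]
def cloud(d):
    vv,uu=np.mgrid[0:480,0:640]
    p=cv2.undistortPoints(np.stack([uu.ravel(),vv.ravel()],1)[:,None].astype(float),d['mtx'],d['D'])[:,0]
    z=d['z_map'].ravel()
    k=np.stack([p[:,0],-p[:,1],-np.ones(len(p))],1)*z[:,None]
    W=k@np.array(d['rotation']).T+np.array(d['origin']); W[z==0]=np.nan
    return W.reshape(480,640,3)
def load(f): return dict(np.load(''+f+'.npz'))
E
python3 - <<'E'
from h import *
print(r.state())
for n in('scene','top'):
    d=shot(n,n+'0'); print(n,d['origin'],d['rotation'],d['mtx'],d['D'])
E
```

```text
pics
{'time': 0.0, 'qpos': array([-1.27580851,  0.38387288,  0.04381528,  1.5995921 , -0.01786528,
        1.16117346, -0.049915  ]), 'joint_velocities': array([-0.00164548,  0.00259642,  0.00202694,  0.00238084,  0.00078945,
       -0.00014081, -0.00153452]), 'joint_torque': array([ 2.45250558e-04, -4.33467329e+01,  1.02481786e+00, -2.49505967e+01,
        1.06120639e-02,  1.13104013e-02, -9.95339917e-06]), 'tcp_pos': array([0.24858883, 0.60005978, 0.40325338]), 'ee_rot': array([-1.75434165e-04,  1.95086756e-01,  9.80785092e-01, -1.31528551e-03]), 'wrist_force': array([ 0.05983032,  0.04756851, -0.68136177]), 'moment': array([0.00948357, 0.07960802, 0.02369343]), 'grip_width': 0.08543084239174253}
scene [ 1.66442559 -0.25304838  1.13282262] [0.72826804 0.30966886 0.2495654  0.55807523] [[540.37915957   0.         316.9275512 ]
 [  0.         540.37915957 238.88862781]
 [  0.           0.           1.        ]] [0.01032045 0.         0.         0.         0.        ]
top [0.47883306 0.00227262 1.22959284] [-0.7023443  -0.04593717  0.03545922  0.70946804] [[520.15358583   0.         324.2848008 ]
 [  0.         520.15358583 242.28392218]
 [  0.           0.           1.        ]] [-0.05491935  0.          0.          0.          0.        ]
```

```bash
python3 - <<'E'
s=open('h.py').read()
s=s.replace("np.array(d['rotation'])","RM(d)").replace("from bench import r\n","from bench import r\nfrom scipy.spatial.transform import Rotation as R\ndef RM(d):\n    q=np.array(d['rotation']);return R.from_quat([q[1],q[2],q[3],q[0]]).as_matrix()\n")
open('h.py','w').write(s)
E
python3 - <<'E'
from h import *
for f in('top0','scene0'):
    W=cloud(load(f)); print(f,[W[v,u].round(3) for v,u in((100,100),(240,320),(400,500))])
E
```

```text
top0 [array([ 1.296,  0.931, -0.746]), array([0.626, 0.03 , 0.003]), array([ 0.249, -0.384, -0.001])]
scene0 [array([-2.073, -0.892, -0.735]), array([ 0.495,  0.041, -0.002]), array([ 0.936,  0.504, -0.411])]
```

View pics/top0.png

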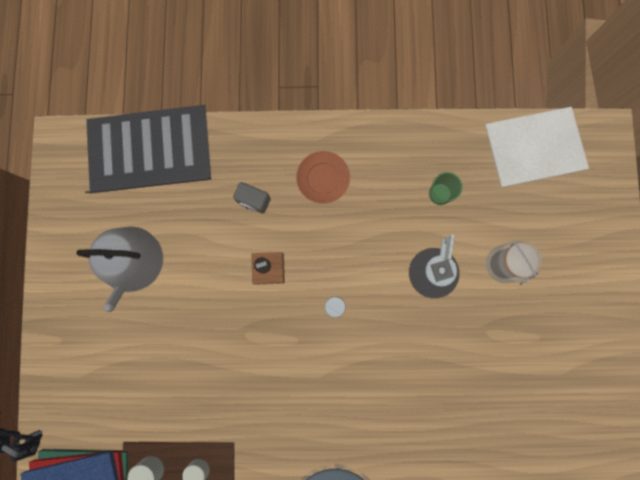

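View pics/scene0.png

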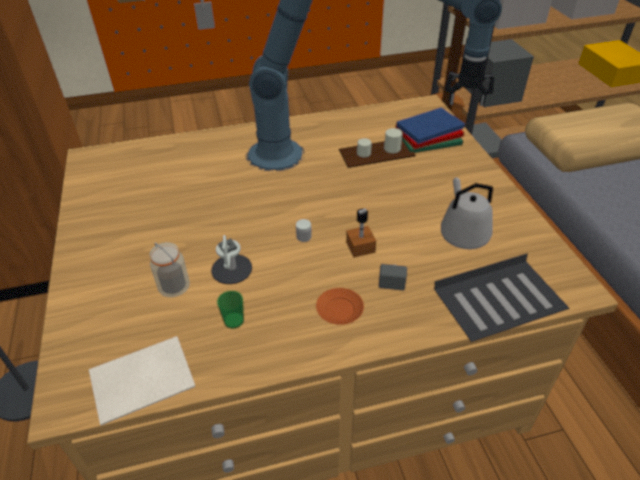

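Top: stem head near (263,265), rest (267,268), collar (441,270), lever pointing to (448,240), jar (514,262), tin (335,307). Enlarging.

```bash
python3 - <<'E'
from h import *
d=load('top0'); a=d['img']
crop(d,'c1',235,235,300,300,8);crop(d,'c2',400,220,480,310,6)
s=load('scene0');crop(s,'c3',335,195,390,265,8);crop(s,'c4',200,225,265,290,8)
E
cd pics; python3 -c "
import cv2,numpy as np
for p,q,o in (('c1','c2','t'),('c3','c4','s')):
  a,b=cv2.imread(p+'.png'),cv2.imread(q+'.png'); h=max(a.shape[0],b.shape[0])
  f=lambda x:cv2.copyMakeBorder(x,0,h-x.shape[0],0,0,0)
  o_=np.hstack([f(a),f(b)]);print(o_.shape)
"
```

```text
(540, 1000, 3)
(560, 960, 3)
```

View pics/c1.png

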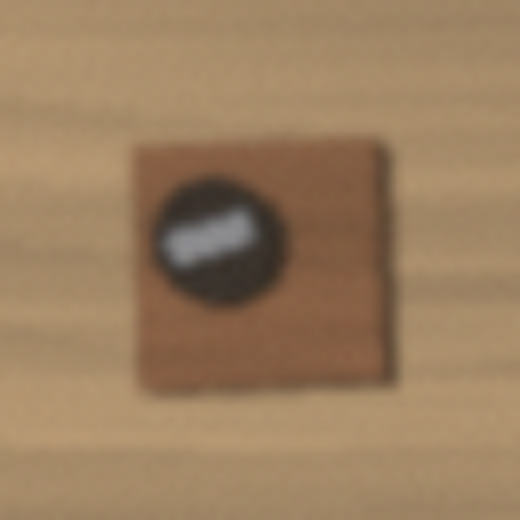

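View pics/c2.png

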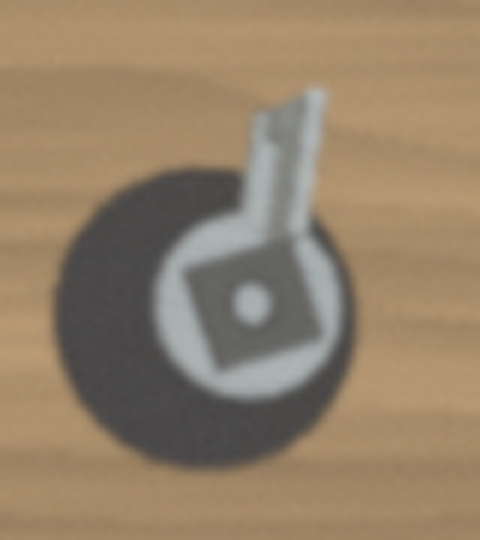

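View pics/c3.png

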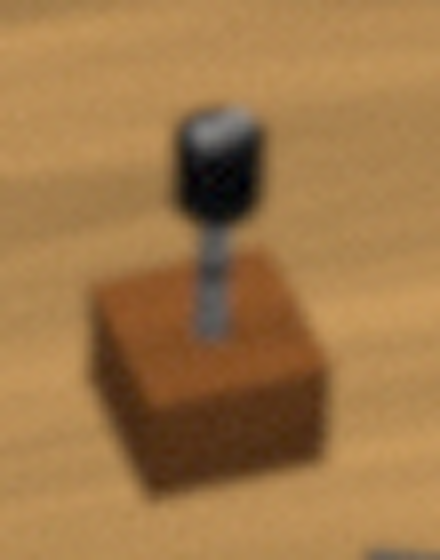

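View pics/c4.png

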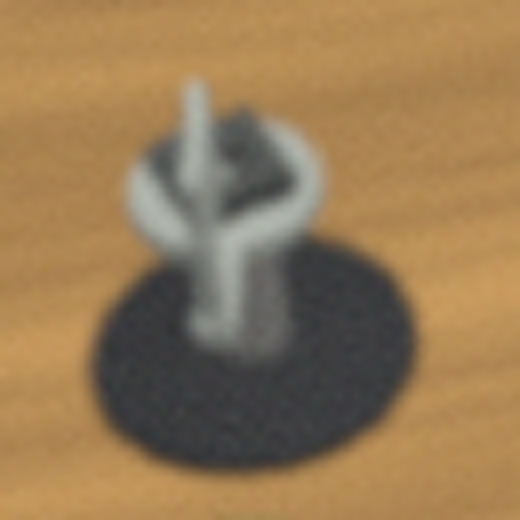

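```bash
python3 - <<'E'
from h import *
d=load('top0'); s=load('scene0')
m=lambda u0,v0,x,y,k:(u0+(x+.5)/k-.5, v0+(y+.5)/k-.5)
print('head top', atz(d,*m(235,235,219,242,8),.139))
for c in((136,146),(376,140),(384,382),(145,390)): print('rest corner',atz(d,*m(235,235,*c,8),.05))
print('head top scene',atz(s,*m(335,195,221,135,8),.140))
C=[(183,270),(290,238),(323,332),(218,370)]
P=np.array([atz(d,*m(400,220,*c,6),.1) for c in C]);print('collar',P.round(4),P.mean(0))
print('hole',atz(d,*m(400,220,252,304,6),.1), 'hole scene',atz(s,*m(200,225,236,170,8),.1),'foot',atz(d,*m(400,220,205,318,6),.01))
for n,f in(('top',d),('scene',s)):
    W=cloud(f)
    c=P.mean(0)
    k=(np.hypot(W[...,0]-c[0],W[...,1]-c[1])<.09)&(W[...,2]>.115)&(W[...,2]<.17)
    Q=W[k];print(n,len(Q),Q.mean(0)); vv,uu=np.nonzero(k)
    for i in range(0,len(Q),max(1,len(Q)//30)): print(uu[i],vv[i],Q[i].round(4))
    c=np.array(atz(d,*m(235,235,219,242,8),.14))
    k=(np.hypot(W[...,0]-c[0],W[...,1]-c[1])<.03)&(W[...,2]>.125); Q=W[k]
    print('head',n,len(Q),Q.mean(0),Q[:,:2].min(0),Q[:,:2].max(0),Q[:,2].max())
E
```

```text
head top [0.55877194 0.14963768 0.139     ]
rest corner [0.59300111 0.1855743  0.05      ]
rest corner [0.59400405 0.11685623 0.05      ]
rest corner [0.52507554 0.11459712 0.05      ]
rest corner [0.52341179 0.18258171 0.05      ]
head top scene [0.55924226 0.14973537 0.14      ]
collar [[ 0.5583 -0.2111  0.1   ]
 [ 0.5695 -0.2504  0.1   ]
 [ 0.5352 -0.2612  0.1   ]
 [ 0.522  -0.2227  0.1   ]] [ 0.54624008 -0.23633532  0.1       ]
hole [ 0.54567153 -0.23575852  0.1       ] hole scene [ 0.55427017 -0.23380293  0.1       ] foot [ 0.54573717 -0.23614618  0.01      ]
top 174 [ 0.59056027 -0.24232249  0.14403887]
450 235 [ 0.6165 -0.2458  0.1485]
450 236 [ 0.6141 -0.2452  0.1506]
448 237 [ 0.6142 -0.2448  0.1334]
453 237 [ 0.6112 -0.2502  0.156 ]
450 238 [ 0.6095 -0.2444  0.1537]
447 239 [ 0.6107 -0.2441  0.1263]
452 239 [ 0.607  -0.2477  0.1568]
450 240 [ 0.6051 -0.2438  0.1556]
448 241 [ 0.6051 -0.2435  0.1377]
446 242 [ 0.605  -0.2431  0.12  ]
451 242 [ 0.6009 -0.2457  0.1557]
449 243 [ 0.5991 -0.2419  0.1533]
447 244 [ 0.5994 -0.2425  0.1317]
452 244 [ 0.5965 -0.2472  0.1571]
450 245
[... 1340 characters left out ...]
561]
226 246 [ 0.5792 -0.2424  0.1246]
224 247 [ 0.6164 -0.2483  0.157 ]
222 248 [ 0.6156 -0.2538  0.154 ]
225 248 [ 0.5978 -0.2461  0.1355]
223 249 [ 0.6158 -0.2517  0.15  ]
226 249 [ 0.5877 -0.2439  0.1217]
225 250 [ 0.61   -0.2471  0.1397]
224 251 [ 0.6171 -0.2502  0.1435]
223 252 [ 0.6118 -0.2532  0.1356]
226 252 [ 0.6003 -0.2454  0.1227]
225 253 [ 0.6179 -0.2486  0.1365]
224 254 [ 0.6117 -0.2516  0.1277]
223 255 [ 0.6161 -0.2547  0.129 ]
226 255 [ 0.6134 -0.247   0.1243]
225 256 [ 0.6156 -0.25    0.1235]
225 257 [ 0.6171 -0.2505  0.1213]
226 258 [ 0.6166 -0.2484  0.1165]
head scene 115 [0.56432844 0.14628428 0.13775403] [0.53928962 0.13149631] [0.57782952 0.16289424] 0.15050965900965452
```

```bash
cat >> h.py <<'E'
def pose():
    s=r.state();q=s['ee_rot'];return s,np.array(s['tcp_pos']),R.from_quat([q[1],q[2],q[3],q[0]])
def down(yaw): # tool y at angle yaw, z down
    y=np.array([np.cos(yaw),np.sin(yaw),0]);z=np.array([0,0,-1.]);return R.from_matrix(np.stack([np.cross(y,z),y,z],1))
def plan(*wps):
    s,p,Q=pose()
    y=Q.as_matrix()[:,1]; z=Q.as_matrix()[:,2]
    print('t',round(s['time'],2),'tcp',p.round(4),'yaw',round(np.arctan2(y[1],y[0]),4),'z',z.round(4),'grasp',(p+.155*z).round(4),'q',s['qpos'].round(2),'F',s['wrist_force'].round(1),'w',round(s['grip_width'],4))
    for x in wps:
        t=np.array(x[:3]);rv=(Q.inv()*down(x[3])).as_rotvec()/np.pi;sh=Q.inv().apply(t-p)/.2
        print(x,'->',np.r_[rv,sh].round(4).tolist())
E
python3 - <<'E'
from h import *
plan((.4,.38,.42,.6),(.559,.15,.42,-.4))
W=cloud(load('top0'))
for n,u,v in(('kettle',105,255),('jar',518,258),('tin',335,307),('timer',252,197),('tumb',441,192)): print(n,W[v,u].round(3))
E
```

```text
t 0.1 tcp [0.2486 0.6001 0.4034] yaw 1.178 z [-8.0e-04 -2.3e-03 -1.0e+00] grasp [0.2485 0.5997 0.2484] q [-1.28  0.38  0.04  1.6  -0.02  1.16 -0.05] F [ 0.7 -0.6  1. ] w 0.0856
(0.4, 0.38, 0.42, 0.6) -> [-0.0007, 0.0003, 0.184, -1.1204, -0.7272, -0.081]
(0.559, 0.15, 0.42, -0.4) -> [-0.0006, 0.0006, 0.5023, -2.295, -1.4853, -0.079]
kettle [0.578 0.467 0.186]
jar [ 0.567 -0.389  0.142]
tin [ 0.468 -0.004  0.058]
timer [0.72  0.184 0.062]
tumb [ 0.738 -0.26   0.008]
```

>>> apply_moves(commands=[[[0,0,0.05,-0.25,-0.16,-0.04,85],[0,0,0.1,-0.5,-0.32,-0.08,85],[0,0,0.15,-0.75,-0.49,-0.08,85],[0,0,0.2,-1,-0.65,-0.08,85],[0,0,0.2,-1,-0.65,-0.08,85]]])

```text
time: 0.72
tcp_pos: [0.3882, 0.3972, 0.4195]
ee_rot: [0.002, 0.494, 0.869, -0.002]
wrist_force: [-0.3, 0.8, 0.5]
grip_width: 0.0849
```

```bash
python3 - <<'E'
from h import *
plan((.5,.24,.42,.1),(.559,.15,.42,-.4))
E
```

```text
t 0.72 tcp [0.3882 0.3972 0.4195] yaw 0.5371 z [ 5.0e-04 -5.4e-03 -1.0e+00] grasp [0.3883 0.3964 0.2645] q [-1.09  0.19  0.25  1.82 -0.05  1.14 -0.29] F [-0.3  0.8  0.5] w 0.0849
(0.5, 0.24, 0.42, 0.1) -> [-0.0004, 0.0017, 0.1391, -0.9614, 0.078, 0.002]
(0.559, 0.15, 0.42, -0.4) -> [0.0001, 0.0018, 0.2983, -1.4989, 0.1012, 0.0046]
```

>>> apply_moves(commands=[[[0,0,0.05,-0.25,0.02,0,85],[0,0,0.1,-0.5,0.04,0,85],[0,0,0.15,-0.75,0.06,0,85],[0,0,0.2,-1,0.08,0,85],[0,0,0.25,-1,0.08,0,85],[0,0.002,0.3,-1,0.08,0,85]]])

```text
time: 1.48
tcp_pos: [0.5043, 0.2335, 0.4199]
ee_rot: [-0.0, 0.836, 0.548, -0.0]
wrist_force: [-0.1, 0.1, 0.6]
grip_width: 0.0852
```

```bash
python3 - <<'E'
from h import *
plan((.5588,.1497,.42,-.4),(.5588,.1497,.36,-.7))
E
```

```text
t 1.48 tcp [0.5043 0.2335 0.4199] yaw -0.4109 z [-8.e-04  6.e-04 -1.e+00] grasp [0.5042 0.2336 0.2649] q [-0.93  0.2   0.48  1.83 -0.1   1.14 -0.83] F [-0.1  0.1  0.6] w 0.0852
(0.5588, 0.1497, 0.42, -0.4) -> [-0.0003, -0.0001, -0.0035, -0.2754, 0.4172, -0.0009]
(0.5588, 0.1497, 0.36, -0.7) -> [-0.0003, -0.0, 0.092, -0.2755, 0.4175, 0.2991]
```

>>> apply_moves(commands=[[[0,0,0.03,-0.14,0.21,0,85],[0,0,0.06,-0.275,0.417,0.1,85],[0,0,0.09,-0.275,0.417,0.3,85],[0,0,0.09,-0.275,0.417,0.3,85],[0,0,0.09,-0.275,0.417,0.3,85]]])

```text
time: 2.1
tcp_pos: [0.5587, 0.1515, 0.3604]
ee_rot: [-0.001, 0.904, 0.427, -0.0]
wrist_force: [1.0, 1.1, 0.1]
grip_width: 0.0848
```

```bash
python3 - <<'E'
from h import *
plan((.5588,.1497,.28,-.7))
d=shot('scene','s1');crop(d,'s1c',300,120,430,270,4)
d=shot('top','t1')
E
```

```text
t 2.1 tcp [0.5587 0.1515 0.3604] yaw -0.6895 z [-6.0e-04  1.3e-03 -1.0e+00] grasp [0.5586 0.1517 0.2054] q [-0.8   0.32  0.56  1.84 -0.2   1.03 -0.86] F [1.  1.1 0.1] w 0.0848
(0.5588, 0.1497, 0.28, -0.7) -> [-0.0004, -0.0002, 0.0033, -0.0068, 0.0068, 0.4019]
```

View pics/s1c.png

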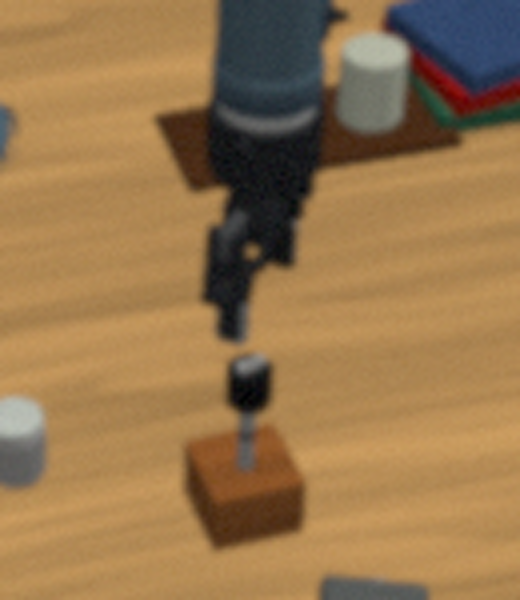

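>>> apply_moves(commands=[[[0,0,0,-0.007,0.007,0.15,85],[0,0,0,-0.007,0.007,0.3,85],[0,0,0,-0.007,0.007,0.4,85],[0,0,0,-0.007,0.007,0.4,85],[0,0,0,-0.007,0.007,0.4,85]]])

```text
time: 2.82
tcp_pos: [0.5602, 0.1498, 0.2828]
ee_rot: [-0.001, 0.905, 0.426, 0.002]
wrist_force: [-0.3, -0.6, 0.2]
grip_width: 0.0849
```

```bash
python3 - <<'E'
from h import *
plan((.5588,.1497,.28,-.7))
d=shot('scene','s2');crop(d,'s2c',300,120,430,270,4)
E
```

```text
t 2.83 tcp [0.5602 0.1498 0.2828] yaw -0.69 z [ 0.0038  0.0031 -1.    ] grasp [0.5608 0.1502 0.1278] q [-0.76  0.43  0.52  1.89 -0.27  0.89 -0.8 ] F [-0.3 -0.6  0.2] w 0.0849
(0.5588, 0.1497, 0.28, -0.7) -> [0.0003, -0.0015, 0.0032, -0.0048, -0.0053, 0.0137]
```

View pics/s2c.png

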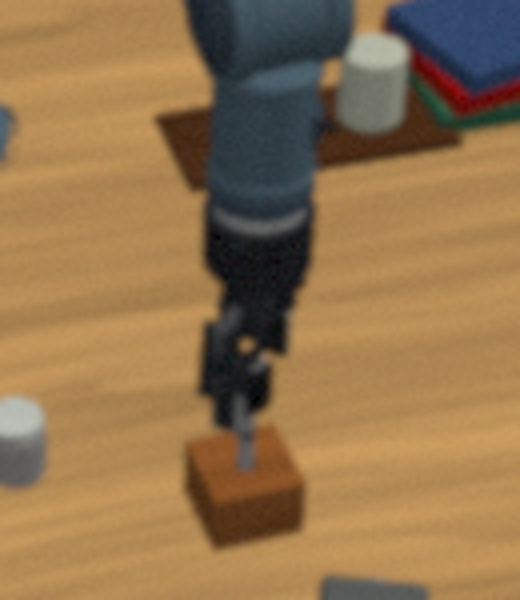

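>>> apply_moves(commands=[[[0,-0.0015,0.003,-0.005,-0.005,0.014,85],[0,-0.0015,0.003,-0.005,-0.005,0.014,85],[0,-0.0015,0.003,-0.005,-0.005,0.014,20],[0,-0.0015,0.003,-0.005,-0.005,0.014,20],[0,-0.0015,0.003,-0.005,-0.005,0.014,20],[0,-0.0015,0.003,-0.005,-0.005,0.014,20],[0,-0.0015,0.003,-0.005,-0.005,0.014,20],[0,-0.0015,0.003,-0.005,-0.005,0.014,20]]])

```text
time: 3.88
tcp_pos: [0.559, 0.1496, 0.2804]
ee_rot: [0.0, 0.907, 0.422, 0.001]
wrist_force: [-0.2, -0.4, 1.9]
grip_width: 0.0322
```

```bash
python3 - <<'E'
from h import *
for i in range(4):plan()
plan((.5588,.1497,.40,-.7))
d=shot('scene','s3');crop(d,'s3c',300,120,430,270,4)
E
```

```text
t 3.88 tcp [0.559  0.1496 0.2804] yaw -0.6996 z [ 1.5e-03 -1.0e-04 -1.0e+00] grasp [0.5592 0.1496 0.1254] q [-0.76  0.43  0.52  1.89 -0.27  0.88 -0.81] F [-0.2 -0.4  1.9] w 0.0322
t 3.88 tcp [0.559  0.1496 0.2804] yaw -0.6996 z [ 1.5e-03 -1.0e-04 -1.0e+00] grasp [0.5592 0.1496 0.1254] q [-0.76  0.43  0.52  1.89 -0.27  0.88 -0.81] F [-0.2 -0.4  1.9] w 0.0322
t 3.88 tcp [0.559  0.1496 0.2804] yaw -0.6996 z [ 1.5e-03 -1.0e-04 -1.0e+00] grasp [0.5592 0.1496 0.1254] q [-0.76  0.43  0.52  1.89 -0.27  0.88 -0.81] F [-0.2 -0.4  1.9] w 0.0322
t 3.88 tcp [0.559  0.1496 0.2804] yaw -0.6996 z [ 1.5e-03 -1.0e-04 -1.0e+00] grasp [0.5592 0.1496 0.1254] q [-0.76  0.43  0.52  1.89 -0.27  0.88 -0.81] F [-0.2 -0.4  1.9] w 0.0322
t 3.88 tcp [0.559  0.1496 0.2804] yaw -0.6996 z [ 1.5e-03 -1.0e-04 -1.0e+00] grasp [0.5592 0.1496 0.1254] q [-0.76  0.43  0.52  1.89 -0.27  0.88 -0.81] F [-0.2 -0.4  1.9] w 0.0322
(0.5588, 0.1497, 0.4, -0.7) -> [0.0004, -0.0003, 0.0001, 0.0003, -0.0004, -0.5981]
```

View pics/s3c.png

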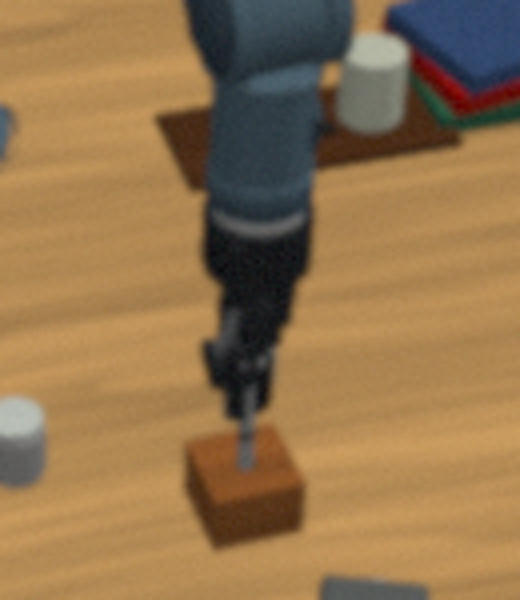

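>>> apply_moves(commands=[[[0,0,0,0,0,-0.1,20],[0,0,0,0,0,-0.25,20],[0,0,0,0,0,-0.45,20],[0,0,0,0,0,-0.65,20],[0,0,0,0,0,-0.85,20],[0,0,0,0,0,-0.85,20],[0,0,0,0,0,-0.85,20]]])

```text
time: 4.8
tcp_pos: [0.5582, 0.1494, 0.45]
ee_rot: [0.0, 0.907, 0.422, 0.0]
wrist_force: [-0.5, 0.2, -1.4]
grip_width: 0.0329
```

```bash
python3 - <<'E'
from h import *
plan((.55,-.05,.45,-1.0),(.546,-.236,.45,-1.27))
d=shot('scene','s4');crop(d,'s4c',300,90,430,240,4)
E
```

```text
t 4.8 tcp [0.5582 0.1494 0.45  ] yaw -0.6997 z [ 4.e-04 -1.e-04 -1.e+00] grasp [0.5583 0.1494 0.295 ] q [-0.84  0.23  0.59  1.75 -0.14  1.2  -0.91] F [-0.5  0.2 -1.4] w 0.0329
(0.55, -0.05, 0.45, -1.0) -> [0.0001, -0.0001, 0.0956, -0.7892, 0.6108, 0.0002]
(0.546, -0.236, 0.45, -1.27) -> [0.0001, -0.0001, 0.1815, -1.5136, 1.1944, 0.0003]
```

View pics/s4c.png

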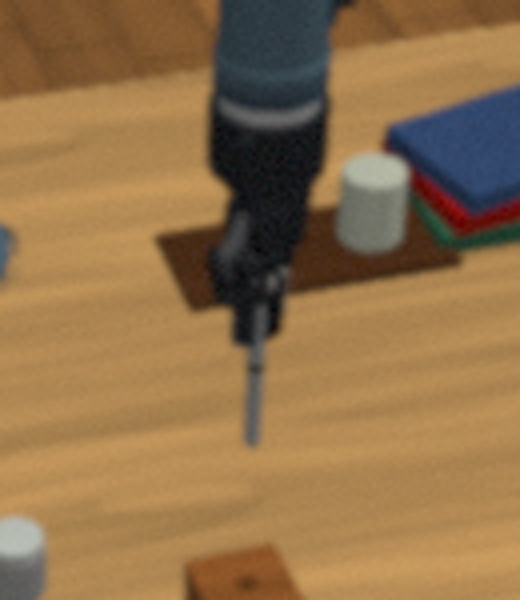

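The stem is out and held: band near crop (256,369), lower end (252,445). I'll check its height and then carry it across.

```bash
python3 - <<'E'
from h import *
d=load('s4');s,p,Q=pose()
z=Q.as_matrix()[:,2]
for L,n in((.2704,'bottom'),(.2004,'mark'),(.1704,'headunder')):
    u=proj(d,p+L*z)[0]; print(n,u,((u-[300,90]+.5)*4-.5).round(1))
E
```

```text
bottom [362.38879846 200.50807725] [251.1 443.5]
mark [363.45354867 180.33544073] [255.3 362.8]
headunder [363.93207446 171.27705641] [257.2 326.6]
```

>>> apply_moves(commands=[[[0,0,0.02,-0.16,0.12,0,20],[0,0,0.05,-0.4,0.31,0,20],[0,0,0.08,-0.6,0.46,0,20],[0,0,0.1,-0.79,0.61,0,20],[0,0,0.1,-0.79,0.61,0,20]]])

```text
time: 5.48
tcp_pos: [0.5475, -0.058, 0.4483]
ee_rot: [0.002, 0.963, 0.268, -0.002]
wrist_force: [-0.4, 0.2, -2.1]
grip_width: 0.0325
```

```bash
python3 - <<'E'
from h import *
plan((.546,-.236,.45,-1.27))
E
```

```text
t 5.47 tcp [ 0.5475 -0.058   0.4483] yaw -1.0274 z [-0.0039 -0.0042 -1.    ] grasp [ 0.5469 -0.0586  0.2933] q [-0.64  0.19  0.76  1.82 -0.13  1.2  -0.87] F [-0.4  0.2 -2.1] w 0.0325
(0.546, -0.236, 0.45, -1.27) -> [0.0007, 0.0017, 0.0772, -0.4668, 0.7581, -0.0047]
```

>>> apply_moves(commands=[[[0,0,0.02,-0.12,0.19,0,20],[0,0,0.04,-0.24,0.38,0,20],[0,0,0.06,-0.36,0.57,0,20],[0,0.002,0.077,-0.467,0.758,-0.005,20],[0,0.002,0.077,-0.467,0.758,-0.005,20],[0,0.002,0.077,-0.467,0.758,-0.005,20]]])

```text
time: 6.22
tcp_pos: [0.5456, -0.2355, 0.4489]
ee_rot: [0.0, 0.989, 0.15, -0.0]
wrist_force: [0.2, 0.0, -1.9]
grip_width: 0.0325
```

```bash
python3 - <<'E'
from h import *
plan((.546,-.236,.38,-1.27))
d=shot('scene','s5');crop(d,'s5c',180,130,290,280,5)
t=shot('top','t5');crop(t,'t5c',380,200,500,320,5)
s,p,Q=pose();z=Q.as_matrix()[:,2]
for L,n in((.2704,'bottom'),(.2004,'mark'),(.1704,'headunder')):
    u=proj(d,p+L*z)[0]; print(n,u,((u-[180,130]+.5)*5-.5).round(1))
E
```

```text
t 6.22 tcp [ 0.5456 -0.2355  0.4489] yaw -1.2695 z [-4.e-04 -2.e-04 -1.e+00] grasp [ 0.5456 -0.2355  0.2939] q [-0.37  0.32  0.86  1.72 -0.26  1.22 -0.71] F [ 0.2  0.  -1.9] w 0.0325
(0.546, -0.236, 0.38, -1.27) -> [0.0, 0.0001, 0.0002, 0.0011, 0.003, 0.3444]
bottom [224.76453072 222.69801639] [225.8 465.5]
mark [221.12447057 202.42435504] [207.6 364.1]
headunder [219.48609377 193.30411286] [199.4 318.5]
```

View pics/s5c.png

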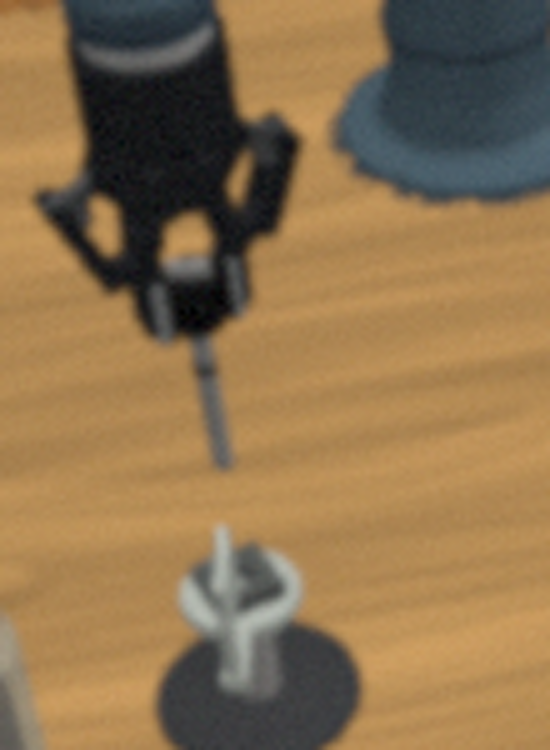

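View pics/t5c.png

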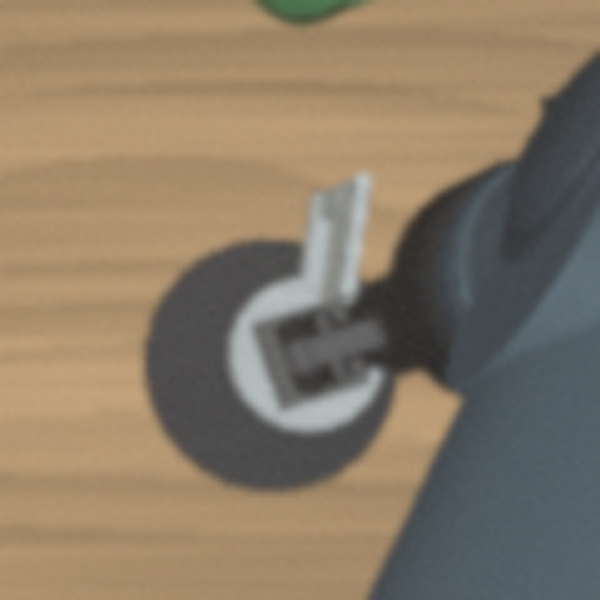

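>>> apply_moves(commands=[[[0,0,0,0.001,0.003,0.1,20],[0,0,0,0.001,0.003,0.25,20],[0,0,0,0.001,0.003,0.34,20],[0,0,0,0.001,0.003,0.36,20],[0,0,0,0.001,0.003,0.36,20],[0,0,0,0.001,0.003,0.36,20]]])

```text
time: 7.08
tcp_pos: [0.5471, -0.235, 0.3783]
ee_rot: [0.001, 0.988, 0.151, 0.001]
wrist_force: [-0.1, 0.1, -1.0]
grip_width: 0.0326
```

```bash
python3 - <<'E'
from h import *
plan((.546,-.236,.36,-1.27))
d=shot('scene','s6');crop(d,'s6c',190,180,270,280,7)
t=shot('top','t6');crop(t,'t6c',400,220,480,310,6)
s,p,Q=pose();z=Q.as_matrix()[:,2]
for P,n in((p+.2704*z,'bottom'),((.546,-.236,.1),'hole'),):
    u=proj(d,P)[0]; print(n,u,((u-[190,180]+.5)*7-.5).round(1))
E
```

```text
t 7.08 tcp [ 0.5471 -0.235   0.3783] yaw -1.2666 z [ 2.5e-03 -6.0e-04 -1.0e+00] grasp [ 0.5475 -0.2351  0.2233] q [-0.33  0.4   0.83  1.79 -0.33  1.09 -0.66] F [-0.1  0.1 -1. ] w 0.0326
(0.546, -0.236, 0.36, -1.27) -> [0.0004, -0.0007, 0.0011, -0.0071, 0.0029, 0.0914]
bottom [227.91404016 242.28507728] [268.4 439. ]
hole [227.86641518 243.97473536] [268.1 450.8]
```

View pics/s6c.png

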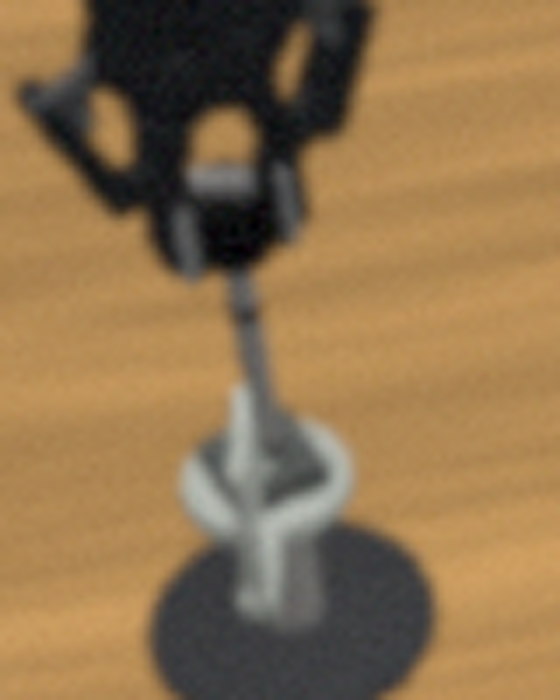

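View pics/t6c.png

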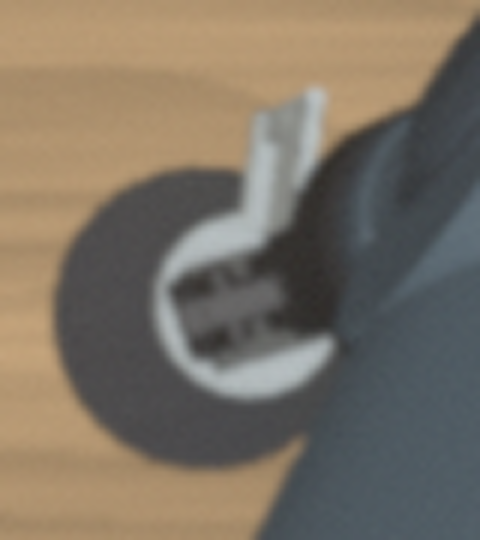

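>>> apply_moves(commands=[[[0,-0.001,0.001,-0.007,0.003,0.0,20],[0,-0.001,0.001,-0.007,0.003,0.0,20],[0,-0.001,0.001,-0.007,0.003,0.025,20],[0,-0.001,0.001,-0.007,0.003,0.05,20],[0,-0.001,0.001,-0.007,0.003,0.07,20],[0,-0.001,0.001,-0.007,0.003,0.09,20],[0,-0.001,0.001,-0.007,0.003,0.09,20]]])

```text
time: 8.05
tcp_pos: [0.5459, -0.2364, 0.3598]
ee_rot: [0.001, 0.989, 0.15, -0.0]
wrist_force: [0.5, -1.3, -2.8]
grip_width: 0.0323
```

```bash
python3 - <<'E'
from h import *
plan((.546,-.236,.36,-1.27),(.546,-.236,.32,-1.27))
print(r.state()['moment'])
E
```

```text
t 8.05 tcp [ 0.5459 -0.2364  0.3598] yaw -1.2701 z [-6.0e-04 -2.6e-03 -1.0e+00] grasp [ 0.5458 -0.2368  0.2048] q [-0.32  0.42  0.82  1.81 -0.34  1.06 -0.64] F [ 0.5 -1.3 -2.8] w 0.0323
(0.546, -0.236, 0.36, -1.27) -> [0.0007, 0.0004, -0.0, 0.0011, -0.0016, -0.001]
(0.546, -0.236, 0.32, -1.27) -> [0.0007, 0.0004, -0.0, 0.0014, -0.002, 0.199]
[-0.57090212 -0.1970847   0.00796986]
```

>>> apply_moves(commands=[[[0.0007,0,0,0.001,-0.002,0.04,20],[0.0007,0,0,0.001,-0.002,0.08,20],[0.0007,0,0,0.001,-0.002,0.12,20],[0.0007,0,0,0.001,-0.002,0.16,20],[0.0007,0,0,0.001,-0.002,0.2,20],[0.0007,0,0,0.001,-0.002,0.2,20]]])

```text
time: 8.8
tcp_pos: [0.5458, -0.2364, 0.3187]
ee_rot: [0.001, 0.989, 0.15, -0.001]
wrist_force: [1.9, -5.5, -5.4]
grip_width: 0.0328
```

```bash
python3 - <<'E'
from h import *
plan((.546,-.236,.3004,-1.27))
print(r.state()['moment'])
d=shot('scene','s7');crop(d,'s7c',190,180,270,280,7)
E
```

```text
t 8.8 tcp [ 0.5458 -0.2364  0.3187] yaw -1.2705 z [-0.0015 -0.0021 -1.    ] grasp [ 0.5455 -0.2367  0.1637] q [-0.29  0.47  0.78  1.84 -0.39  0.99 -0.61] F [ 1.9 -5.5 -5.4] w 0.0328
(0.546, -0.236, 0.3004, -1.27) -> [0.0005, 0.0006, -0.0002, 0.0018, -0.0016, 0.0916]
[-1.36527343 -0.59815654  0.00627177]
```

View pics/s7c.png

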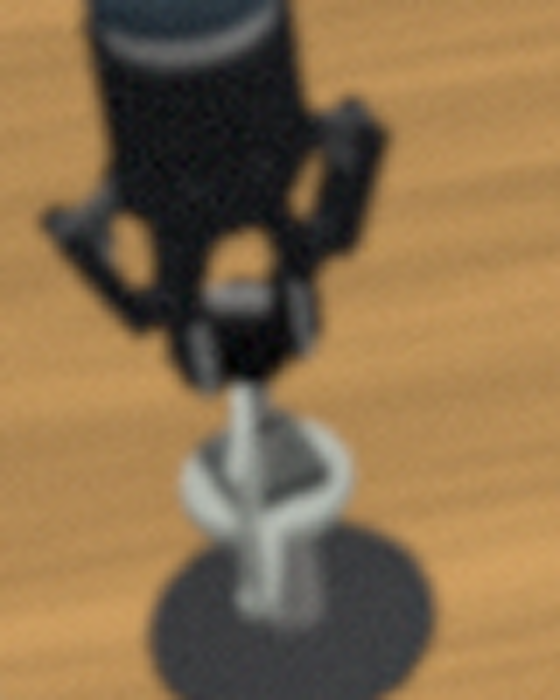

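>>> apply_moves(commands=[[[0,0,0,0.001,0.005,0.0,20],[0,0,0,0.001,0.005,0.02,20],[0,0,0,0.001,0.005,0.04,20],[0,0,0,0.001,0.005,0.06,20],[0,0,0,0.001,0.005,0.08,20],[0,0,0,0.001,0.005,0.09,20],[0,0,0,0.001,0.005,0.09,20],[0,0,0,0.001,0.005,0.09,20]]])

```text
time: 9.85
tcp_pos: [0.5461, -0.2369, 0.3006]
ee_rot: [0.0, 0.989, 0.15, -0.001]
wrist_force: [-0.9, 0.3, -1.1]
grip_width: 0.0326
```

```bash
python3 - <<'E'
from h import *
plan((.546,-.236,.3004,-1.27))
print(r.state()['moment'])
d=shot('scene','s8');crop(d,'s8c',190,180,270,280,7)
t=shot('top','t8');crop(t,'t8c',400,220,480,310,6)
E
```

```text
t 9.85 tcp [ 0.5461 -0.2369  0.3006] yaw -1.2703 z [-0.0025 -0.001  -1.    ] grasp [ 0.5457 -0.237   0.1456] q [-0.27  0.5   0.77  1.85 -0.41  0.97 -0.59] F [-0.9  0.3 -1.1] w 0.0326
(0.546, -0.236, 0.3004, -1.27) -> [0.0001, 0.0008, -0.0001, 0.001, -0.0043, 0.0008]
[-0.05234927 -0.01759782 -0.03710033]
```

View pics/s8c.png

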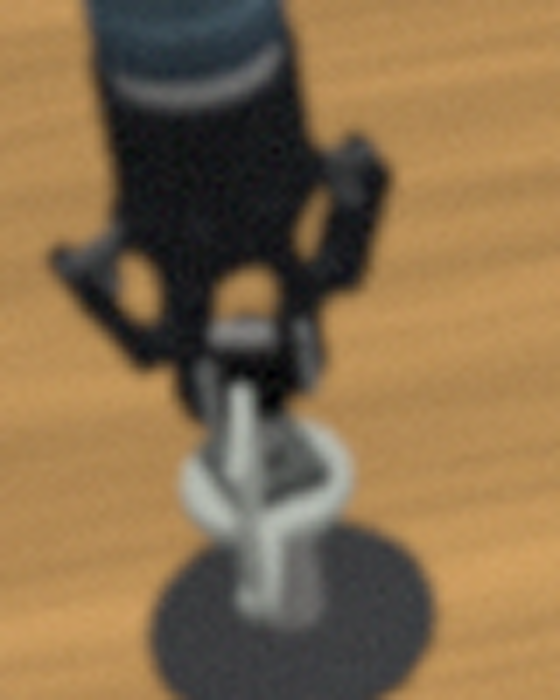

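View pics/t8c.png

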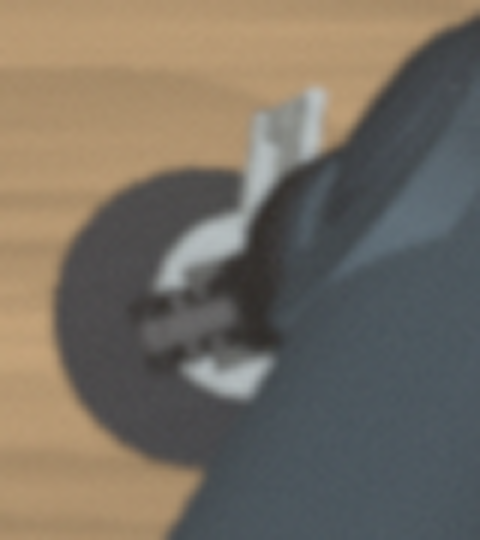

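```bash
python3 - <<'E'
from h import *
s,p,Q=pose();z=Q.as_matrix()[:,2]
d=load('s8');u=proj(d,p+.1334*z)[0];print(((u-[190,180]+.5)*7-.5),'vs seen 243,333')
d=load('s5');u=proj(d,np.array([.5456,-.2355,.4489-.1334]))[0];print(((u-[180,130]+.5)*5-.5),'vs seen 187,268')
plan((.5463,-.2370,.3004,-1.27),(.5463,-.2370,.3004,-.87),(.5463,-.2370,.3004,-.4),(.5463,-.2370,.3004,.1))
E
```

```text
[242.41753258 324.59255354] vs seen 243,333
[186.03489524 260.30697693] vs seen 187,268
t 9.95 tcp [ 0.5462 -0.2369  0.3007] yaw -1.2703 z [-0.0021 -0.0012 -1.    ] grasp [ 0.5458 -0.2371  0.1457] q [-0.27  0.49  0.77  1.85 -0.41  0.97 -0.59] F [-0.1 -0.3 -0.4] w 0.0326
(0.5463, -0.237, 0.3004, -1.27) -> [0.0002, 0.0007, -0.0001, 0.0006, 0.0007, 0.0017]
(0.5463, -0.237, 0.3004, -0.87) -> [0.0, 0.0008, -0.1274, 0.0006, 0.0007, 0.0017]
(0.5463, -0.237, 0.3004, -0.4) -> [-0.0002, 0.0008, -0.277, 0.0006, 0.0007, 0.0017]
(0.5463, -0.237, 0.3004, 0.1) -> [-0.0004, 0.0007, -0.4362, 0.0006, 0.0007, 0.0017]
```

>>> apply_moves(commands=[[[0,0.0008,-0.025,0.0006,0.0007,0.0017,20],[0,0.0008,-0.05,0.0006,0.0007,0.0017,20],[0,0.0008,-0.075,0.0006,0.0007,0.0017,20],[0,0.0008,-0.1,0.0006,0.0007,0.0017,20],[0,0.0008,-0.125,0.0006,0.0007,0.0017,20],[0,0.0008,-0.15,0.0006,0.0007,0.0017,20],[0,0.0008,-0.175,0.0006,0.0007,0.0017,20],[0,0.0008,-0.2,0.0006,0.0007,0.0017,20],[0,0.0008,-0.2,0.0006,0.0007,0.0017,20]]])

```text
time: 11.08
tcp_pos: [0.5454, -0.2391, 0.3006]
ee_rot: [0.001, 0.895, 0.446, -0.001]
wrist_force: [-0.8, -4.3, -2.0]
grip_width: 0.0327
```

```bash
python3 - <<'E'
from h import *
plan((.5463,-.2370,.3004,-.3),(.5463,-.2370,.3004,0))
print(r.state()['moment'])
d=shot('scene','s9');crop(d,'s9c',190,180,270,280,7)
t=shot('top','t9');crop(t,'t9c',400,220,480,310,6)
E
```

```text
t 11.07 tcp [ 0.5454 -0.2391  0.3006] yaw -0.6452 z [-2.0e-04 -2.5e-03 -1.0e+00] grasp [ 0.5454 -0.2395  0.1456] q [-0.16  0.45  0.63  1.84 -0.32  0.94 -0.04] F [-0.8 -4.3 -2. ] w 0.0327
(0.5463, -0.237, 0.3004, -0.3) -> [0.0003, 0.0007, -0.1099, 0.0111, -0.0027, 0.001]
(0.5463, -0.237, 0.3004, 0) -> [0.0002, 0.0008, -0.2054, 0.0111, -0.0027, 0.001]
[-1.04608415  0.16608807 -0.09118066]
```

View pics/s9c.png

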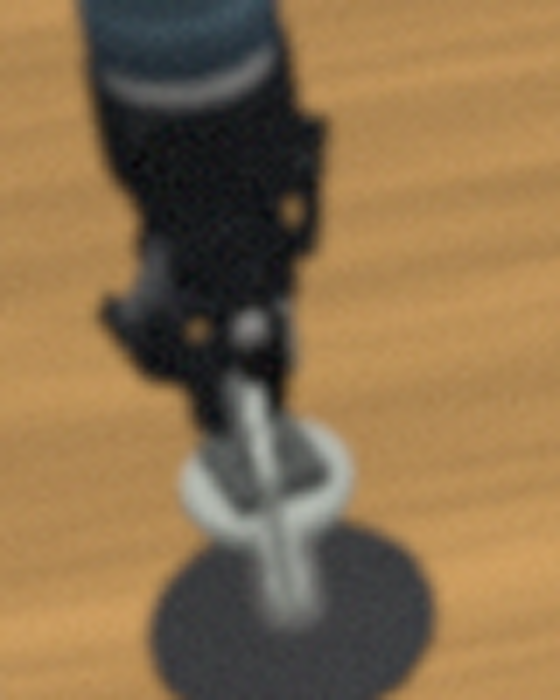

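View pics/t9c.png

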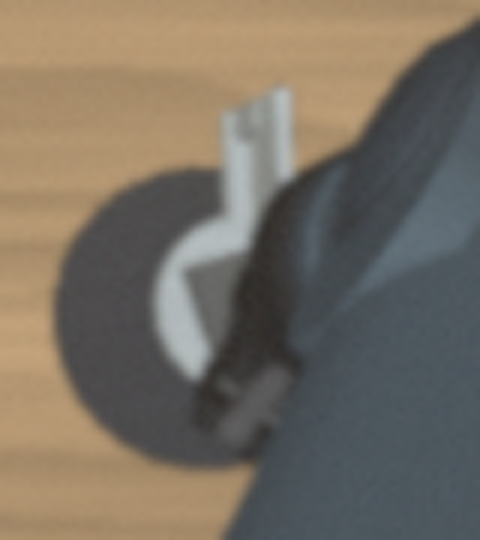

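>>> apply_moves(commands=[[[0.0003,0.0007,-0.015,0.011,-0.003,0.001,20],[0.0003,0.0007,-0.04,0.011,-0.003,0.001,20],[0.0003,0.0007,-0.065,0.011,-0.003,0.001,20],[0.0003,0.0007,-0.09,0.011,-0.003,0.001,20],[0.0003,0.0007,-0.115,0.011,-0.003,0.001,20],[0.0003,0.0007,-0.14,0.011,-0.003,0.001,20],[0.0003,0.0007,-0.16,0.011,-0.003,0.001,20],[0.0003,0.0007,-0.16,0.011,-0.003,0.001,20]]])

```text
time: 12.18
tcp_pos: [0.5459, -0.2384, 0.3006]
ee_rot: [0.001, 0.756, 0.654, -0.001]
wrist_force: [-0.1, -5.6, -1.8]
grip_width: 0.0327
```

```bash
python3 - <<'E'
from h import *
plan((.5463,-.2370,.3004,-.1),(.5463,-.2370,.3004,0.1))
print(r.state()['moment'])
d=shot('scene','s10');crop(d,'s10c',190,180,270,280,7)
E
```

```text
t 12.18 tcp [ 0.5459 -0.2384  0.3006] yaw -0.1448 z [-3.0e-04 -2.4e-03 -1.0e+00] grasp [ 0.5458 -0.2387  0.1456] q [-0.08  0.43  0.52  1.84 -0.26  0.94  0.41] F [-0.1 -5.6 -1.8] w 0.0327
(0.5463, -0.237, 0.3004, -0.1) -> [-0.0, 0.0008, -0.0143, 0.007, 0.001, 0.0009]
(0.5463, -0.237, 0.3004, 0.1) -> [-0.0001, 0.0008, -0.0779, 0.007, 0.001, 0.0009]
[-1.12030651  0.20099579 -0.09877665]
```

View pics/s10c.png

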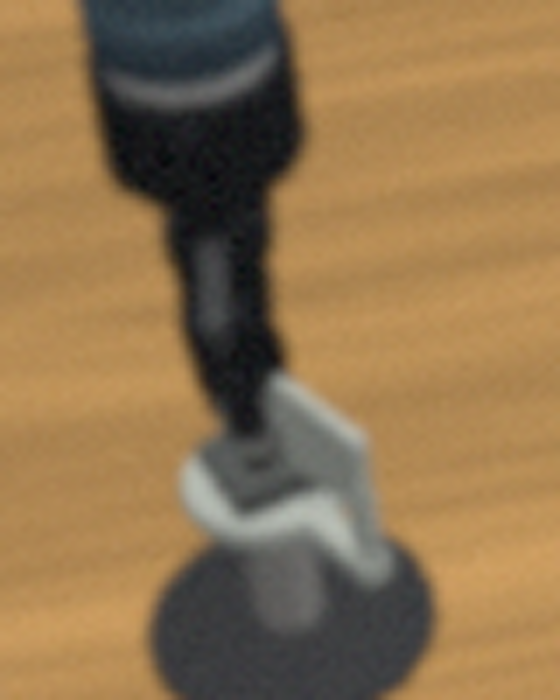

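>>> apply_moves(commands=[[[0,0.0008,-0.015,0.007,0.001,0.001,20],[0,0.0008,-0.03,0.007,0.001,0.001,20],[0,0.0008,-0.045,0.007,0.001,0.001,20],[0,0.0008,-0.06,0.007,0.001,0.001,20],[0,0.0008,-0.06,0.007,0.001,0.001,20]]])

```text
time: 12.85
tcp_pos: [0.5461, -0.2386, 0.3006]
ee_rot: [0.001, 0.692, 0.722, -0.001]
wrist_force: [0.4, -6.0, -3.0]
grip_width: 0.0331
```

```bash
python3 - <<'E'
from h import *
plan((.5463,-.2370,.3004,.1),(.5463,-.2370,.3004,0.2))
print(r.state()['moment'])
E
```

```text
t 12.85 tcp [ 0.5461 -0.2386  0.3006] yaw 0.0413 z [ 6.0e-04 -2.8e-03 -1.0e+00] grasp [ 0.5462 -0.239   0.1456] q [-0.05  0.43  0.48  1.84 -0.24  0.93  0.58] F [ 0.4 -6.  -3. ] w 0.0331
(0.5463, -0.237, 0.3004, 0.1) -> [0.0001, 0.0009, -0.0187, 0.0078, 0.0013, 0.0011]
(0.5463, -0.237, 0.3004, 0.2) -> [0.0001, 0.0009, -0.0505, 0.0078, 0.0013, 0.0011]
[-1.15246523 -0.02070405 -0.10577622]
```

>>> apply_moves(commands=[[[0,0.0009,-0.01,0.008,0.001,0.001,20],[0,0.0009,-0.02,0.008,0.001,0.001,20],[0,0.0009,-0.03,0.008,0.001,0.001,20],[0,0.0009,-0.03,0.008,0.001,0.001,20]]])

```text
time: 13.35
tcp_pos: [0.5462, -0.2388, 0.3007]
ee_rot: [0.002, 0.659, 0.752, -0.001]
wrist_force: [1.3, -6.8, -3.6]
grip_width: 0.0328
```

```bash
python3 - <<'E'
from h import *
plan((.5463,-.2370,.3004,.2),(.5463,-.2370,.3004,0.3))
print(r.state()['moment'])
E
```

```text
t 13.35 tcp [ 0.5462 -0.2388  0.3007] yaw 0.1327 z [ 0.0018 -0.0033 -1.    ] grasp [ 0.5465 -0.2393  0.1457] q [-0.03  0.42  0.46  1.84 -0.23  0.93  0.66] F [ 1.3 -6.8 -3.6] w 0.0328
(0.5463, -0.237, 0.3004, 0.2) -> [0.0004, 0.0011, -0.0214, 0.0089, 0.0017, 0.0013]
(0.5463, -0.237, 0.3004, 0.3) -> [0.0003, 0.0011, -0.0533, 0.0089, 0.0017, 0.0013]
[-1.26563105 -0.1339562  -0.22193261]
```

>>> apply_moves(commands=[[[0.0004,0.0011,-0.01,0.009,0.002,0.001,20],[0.0004,0.0011,-0.015,0.009,0.002,0.001,20],[0.0004,0.0011,-0.02,0.009,0.002,0.001,20],[0.0004,0.0011,-0.02,0.009,0.002,0.001,20]]])

```text
time: 13.85
tcp_pos: [0.5465, -0.2393, 0.3007]
ee_rot: [0.002, 0.637, 0.771, -0.001]
wrist_force: [3.4, -7.4, -5.2]
grip_width: 0.0326
```

```bash
python3 - <<'E'
from h import *
plan((.5463,-.2370,.3004,.2))
print(r.state()['moment'])
d=shot('scene','s11');crop(d,'s11c',190,180,270,280,7)
t=shot('top','t11');crop(t,'t11c',400,220,480,310,6)
plan()
W=cloud(d)
c=np.array([.546,-.2365])
k=(np.hypot(W[...,0]-c[0],W[...,1]-c[1])<.09)&(W[...,2]>.116)&(W[...,2]<.153)&(W[...,0]>.57)
Q=W[k]; A=np.polyfit(Q[:,0],Q[:,1],1);print(len(Q),A,np.arctan(A[0]),np.abs(np.polyval(A,Q[:,0])-Q[:,1]).max())
E
```

```text
t 13.85 tcp [ 0.5465 -0.2393  0.3007] yaw 0.1909 z [ 0.0022 -0.0041 -1.    ] grasp [ 0.5468 -0.24    0.1457] q [-0.02  0.42  0.45  1.84 -0.22  0.93  0.71] F [ 3.4 -7.4 -5.2] w 0.0326
(0.5463, -0.237, 0.3004, 0.2) -> [0.0004, 0.0014, -0.0029, 0.0116, 0.0014, 0.0014]
[-1.33945424 -0.02747753 -0.45513102]
t 13.95 tcp [ 0.5465 -0.2394  0.3007] yaw 0.1908 z [ 0.0022 -0.0041 -1.    ] grasp [ 0.5468 -0.24    0.1457] q [-0.02  0.42  0.45  1.84 -0.22  0.93  0.71] F [ 2.3 -7.2 -5.2] w 0.0326
152 [ 1.35333033 -1.00230629] 0.9344255730189723 0.023353542301468716
```

View pics/s11c.png

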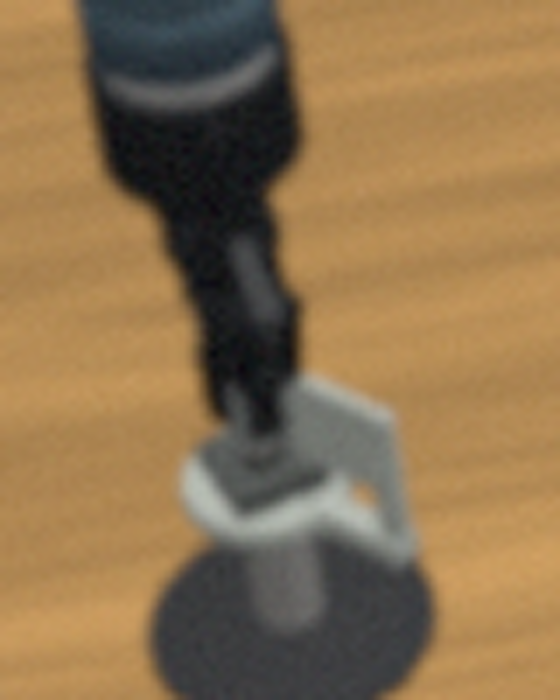

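View pics/t11c.png

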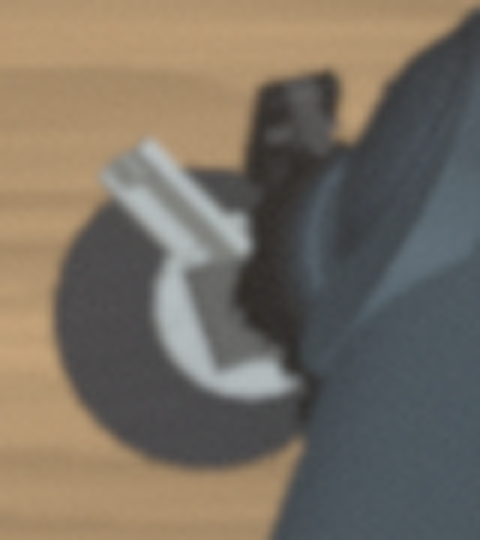

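```bash
python3 - <<'E'
from h import *
c=np.array([.546,-.2365])
for f,um in(('top0',640),('t9',640),('t11',440)):
    d=load(f);W=cloud(d);uu=np.mgrid[0:480,0:640][1]
    k=(np.hypot(W[...,0]-c[0],W[...,1]-c[1])<.076)&(np.hypot(W[...,0]-c[0],W[...,1]-c[1])>.035)&(W[...,2]>.118)&(W[...,2]<.15)&(W[...,0]>.565)&(uu<um)
    Q=W[k][:,:2]; m=np.median(Q,0)
    for _ in range(3):
        U,S,V=np.linalg.svd(Q-Q.mean(0),full_matrices=False); e=(Q-Q.mean(0))@V[1]; Q=Q[np.abs(e)<.003]
    v=V[0]*np.sign(V[0][0]); n=np.array([-v[1],v[0]])
    print(f,len(Q),np.arctan2(v[1],v[0]).round(3),'offset',((Q.mean(0)-c)@n).round(4),e.std())
E
```

```text
top0 54 -0.164 offset 0.0028 0.0005175193434318109
t9 60 0.003 offset 0.0032 0.0005919418180304907
t11 53 0.752 offset 0.002 0.0005191569238736799
```

>>> apply_moves(commands=[[[0.0004,0.0014,-0.005,0.015,0.001,0.0015,20],[0.0004,0.0014,-0.012,0.015,0.001,0.0015,20],[0.0004,0.0014,-0.02,0.015,0.001,0.0015,20],[0.0004,0.0014,-0.02,0.015,0.001,0.0015,20]]])

```text
time: 14.45
tcp_pos: [0.5465, -0.2398, 0.3009]
ee_rot: [0.004, 0.614, 0.789, -0.001]
wrist_force: [3.6, -9.7, -5.7]
grip_width: 0.0322
```

```bash
python3 - <<'E'
from h import *
plan((.5463,-.2365,.3004,.25))
print(r.state()['moment'])
shot('top','t12');shot('top','t13')
c=np.array([.546,-.2365])
for f,um in(('t11',440),('t12',440),('t13',440)):
    d=load(f);W=cloud(d);uu=np.mgrid[0:480,0:640][1]
    k=(np.hypot(W[...,0]-c[0],W[...,1]-c[1])<.076)&(np.hypot(W[...,0]-c[0],W[...,1]-c[1])>.035)&(W[...,2]>.118)&(W[...,2]<.15)&(W[...,0]>.565)&(uu<um)
    Q=W[k][:,:2]
    for _ in range(3):
        U,S,V=np.linalg.svd(Q-Q.mean(0),full_matrices=False); e=(Q-Q.mean(0))@V[1]; Q=Q[np.abs(e)<.003]
    v=V[0]*np.sign(V[0][0]); n=np.array([-v[1],v[0]])
    print(f,len(Q),np.arctan2(v[1],v[0]).round(3),'offset',((Q.mean(0)-c)@n).round(4))
d=shot('scene','s13');crop(d,'s13c',190,180,270,280,7)
s,p,Q=pose();z=Q.as_matrix()[:,2]
for L,n in((.1334,'tongue'),(.2004,'mark')):
    u=proj(d,p+L*z)[0];print(n,((u-[190,180]+.5)*7-.5))
E
```

```text
t 14.45 tcp [ 0.5465 -0.2398  0.3009] yaw 0.2483 z [ 0.0043 -0.0066 -1.    ] grasp [ 0.5471 -0.2409  0.1459] q [-0.01  0.42  0.44  1.84 -0.21  0.93  0.77] F [ 3.6 -9.7 -5.7] w 0.0322
(0.5463, -0.2365, 0.3004, 0.25) -> [0.0008, 0.0024, -0.0006, 0.0164, 0.0033, 0.0024]
[-1.77822518 -0.39603696 -0.45069103]
t11 53 0.752 offset 0.002
t12 55 0.749 offset 0.002
t13 52 0.751 offset 0.0019
tongue [233.24790557 327.95053314]
mark [255.35413501 454.60156247]
```

View pics/s13c.png

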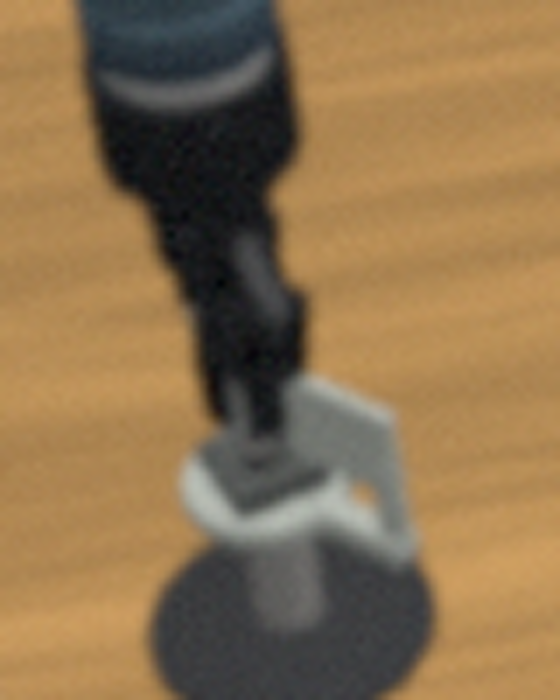

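>>> apply_moves(commands=[[[0.0008,0.0024,0.012,0.016,0.003,0.0024,20],[0.0008,0.0024,0.024,0.016,0.003,0.0024,20],[0.0008,0.0024,0.03,0.016,0.003,0.0024,20],[0.0008,0.0024,0.03,0.016,0.003,0.0024,20],[0.0008,0.0024,0.03,0.016,0.003,0.0024,20]]])

```text
time: 15.22
tcp_pos: [0.546, -0.2391, 0.3008]
ee_rot: [0.002, 0.652, 0.758, -0.001]
wrist_force: [0.6, -7.4, -2.3]
grip_width: 0.0324
```

```bash
python3 - <<'E'
from h import *
plan((.5463,-.2370,.3004,.15))
print(r.state()['moment'])
shot('top','t14')
c=np.array([.546,-.2365])
for f,um in(('t14',440),):
    d=load(f);W=cloud(d);uu=np.mgrid[0:480,0:640][1]
    k=(np.hypot(W[...,0]-c[0],W[...,1]-c[1])<.076)&(np.hypot(W[...,0]-c[0],W[...,1]-c[1])>.035)&(W[...,2]>.118)&(W[...,2]<.15)&(W[...,0]>.565)&(uu<um)
    Q=W[k][:,:2]
    for _ in range(3):
        U,S,V=np.linalg.svd(Q-Q.mean(0),full_matrices=False); e=(Q-Q.mean(0))@V[1]; Q=Q[np.abs(e)<.003]
    v=V[0]*np.sign(V[0][0]); print(np.arctan2(v[1],v[0]).round(3))
d=shot('scene','s14');crop(d,'s14c',205,215,255,265,12)
s,p,Q=pose();z=Q.as_matrix()[:,2]
f=lambda P:((proj(d,P)[0]-[205,215]+.5)*12-.5).round(0)
b=p+.2004*z
cam=np.array(d['origin'])-b;cam[2]=0;cam/=np.linalg.norm(cam)
for dz in(-.0025,0,.0025,.03):print(dz,'rod front',f(b+.006*cam+[0,0,dz]))
print('collar front mouth edge',f(np.array([.546,-.2368,.1])+.0085*cam),'ctr',f(np.array([.546,-.2368,.1])))
E
```

```text
t 15.22 tcp [ 0.546  -0.2391  0.3008] yaw 0.1509 z [ 0.0017 -0.0043 -1.    ] grasp [ 0.5463 -0.2397  0.1458] q [-0.03  0.42  0.46  1.84 -0.22  0.93  0.68] F [ 0.6 -7.4 -2.3] w 0.0324
(0.5463, -0.237, 0.3004, 0.15) -> [0.0003, 0.0014, 0.0003, 0.01, 0.003, 0.0022]
[-1.41831773 -0.02229321 -0.10503078]
0.757
-0.0025 rod front [267. 381.]
0 rod front [266. 373.]
0.0025 rod front [265. 366.]
0.03 rod front [249. 278.]
collar front mouth edge [281. 378.] ctr [276. 354.]
```

View pics/s14c.png

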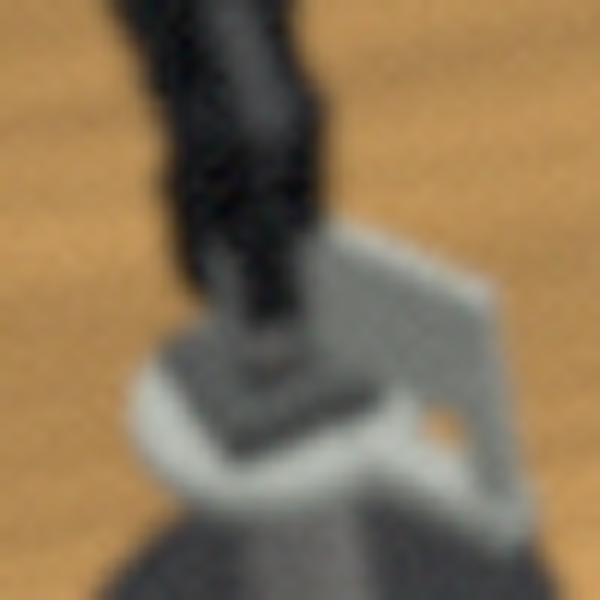

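>>> apply_moves(commands=[[[0.0003,0.0014,0.01,0.008,0.002,0.002,20],[0.0003,0.0014,0.02,0.008,0.002,0.002,20],[0.0003,0.0014,0.025,0.008,0.002,0.002,20],[0.0003,0.0014,0.025,0.008,0.002,0.002,20],[0.0003,0.0014,0.025,0.008,0.002,0.002,20]]])

```text
time: 15.95
tcp_pos: [0.5455, -0.2384, 0.3007]
ee_rot: [0.0, 0.682, 0.732, -0.001]
wrist_force: [-1.9, -4.3, -0.1]
grip_width: 0.0331
```

```bash
python3 - <<'E'
from h import *
plan((.5463,-.2370,.3004,.1))
print(r.state()['moment'])
shot('top','t15')
c=np.array([.546,-.2365])
d=load('t15');W=cloud(d);uu=np.mgrid[0:480,0:640][1]
k=(np.hypot(W[...,0]-c[0],W[...,1]-c[1])<.076)&(np.hypot(W[...,0]-c[0],W[...,1]-c[1])>.035)&(W[...,2]>.118)&(W[...,2]<.15)&(W[...,0]>.565)&(uu<440)
Q=W[k][:,:2]
for _ in range(3):
        U,S,V=np.linalg.svd(Q-Q.mean(0),full_matrices=False); e=(Q-Q.mean(0))@V[1]; Q=Q[np.abs(e)<.003]
v=V[0]*np.sign(V[0][0]); print(np.arctan2(v[1],v[0]).round(3))
d=shot('scene','s15');crop(d,'s15c',205,215,255,265,12)
E
```

```text
t 15.95 tcp [ 0.5455 -0.2384  0.3007] yaw 0.0705 z [-9.0e-04 -1.1e-03 -1.0e+00] grasp [ 0.5454 -0.2385  0.1457] q [-0.04  0.42  0.47  1.84 -0.23  0.93  0.6 ] F [-1.9 -4.3 -0.1] w 0.0331
(0.5463, -0.237, 0.3004, 0.1) -> [-0.0003, 0.0003, -0.0094, 0.0065, 0.0042, 0.0016]
[-0.98907852  0.40185195 -0.0471216 ]
0.743
```

View pics/s15c.png

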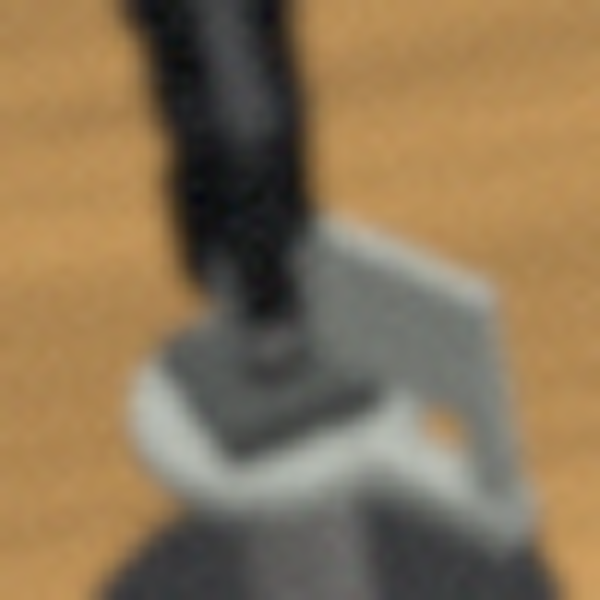

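View pics/s15.png

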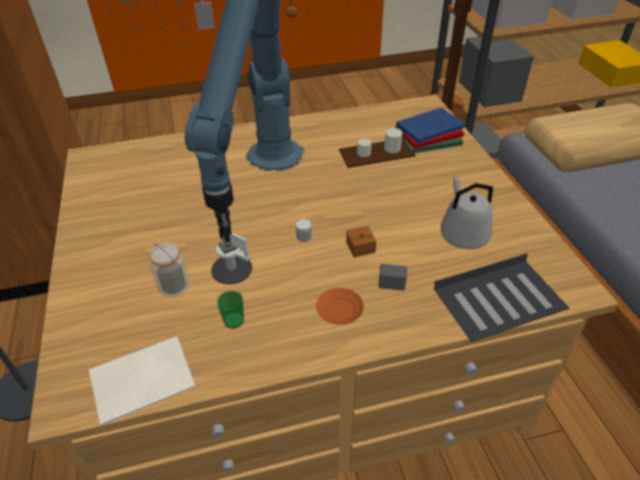

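>>> apply_moves(commands=[[[0,0,0,-0.004,-0.002,0.0016,20],[0,0,0,-0.006,-0.003,0.0016,20],[0,0,0,-0.006,-0.003,0.0016,20],[0,0,0,-0.006,-0.003,0.0016,20]]])

```text
time: 16.55
tcp_pos: [0.5455, -0.2388, 0.3004]
ee_rot: [-0.0, 0.681, 0.732, -0.0]
wrist_force: [-0.2, -0.3, -0.4]
grip_width: 0.0323
```

```bash
cat > pad.py <<'E'
from h import *
def pad(f,um=440):
    c=np.array([.546,-.2365]);d=load(f);W=cloud(d);uu=np.mgrid[0:480,0:640][1]
    k=(np.hypot(W[...,0]-c[0],W[...,1]-c[1])<.076)&(np.hypot(W[...,0]-c[0],W[...,1]-c[1])>.035)&(W[...,2]>.118)&(W[...,2]<.15)&(W[...,0]>.565)&(uu<um)
    Q=W[k][:,:2]
    for _ in range(3):
        U,S,V=np.linalg.svd(Q-Q.mean(0),full_matrices=False); e=(Q-Q.mean(0))@V[1]; Q=Q[np.abs(e)<.003]
    v=V[0]*np.sign(V[0][0]); return np.arctan2(v[1],v[0]).round(3)
E
python3 - <<'E'
from pad import *
plan((.5463,-.2370,.3004,.1))
print(r.state()['moment'])
for i in range(4):
    shot('top','t16_%d'%i);print(pad('t16_%d'%i))
E
```

```text
t 16.55 tcp [ 0.5455 -0.2388  0.3004] yaw 0.0712 z [-3.e-04 -2.e-04 -1.e+00] grasp [ 0.5454 -0.2388  0.1454] q [-0.04  0.42  0.47  1.84 -0.23  0.93  0.61] F [-0.2 -0.3 -0.4] w 0.0323
(0.5463, -0.237, 0.3004, 0.1) -> [-0.0001, 0.0001, -0.0092, 0.0086, 0.0048, -0.0001]
[-0.22843219 -0.08552849 -0.05279167]
0.759
0.749
0.751
0.759
```

```bash
python3 - <<'E'
from h import *
d=shot('scene','s17');crop(d,'s17c',215,230,245,255,20)
s,p,Q=pose();z=Q.as_matrix()[:,2]
f=lambda P:((proj(d,P)[0]-[215,230]+.5)*20-.5).round(0)
b=np.array([.5463,-.2365,p[2]-.2004])
cam=np.array(d['origin'])-b;cam[2]=0;cam/=np.linalg.norm(cam)
for dz in(-.0025,0,.0025,.015):print(dz,'rod front',f(b+.006*cam+[0,0,dz]))
print('tongue',proj(d,p+.1334*z),'mouth front',f(np.array([b[0],b[1],.1])+.0085*cam))
print(s['time'])
E
```

```text
-0.0025 rod front [271. 334.]
0 rod front [269. 321.]
0.0025 rod front [267. 308.]
0.015 rod front [255. 243.]
tongue [[223.50083405 226.03765001]] mouth front [271. 332.]
16.8
```

View pics/s17c.png

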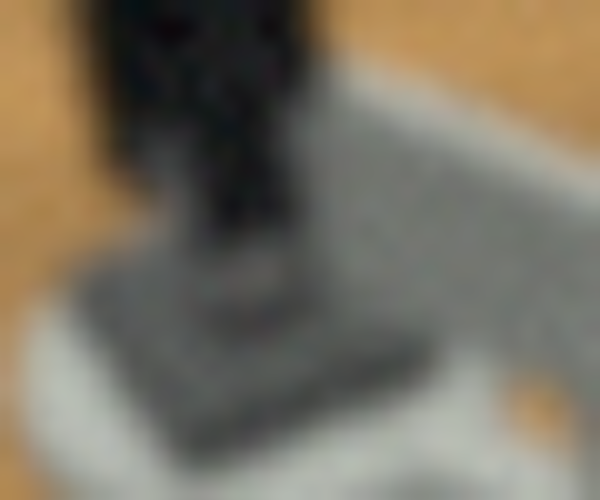

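The band shows at about crop (250,315), right at the collar mouth, where I predicted (269,321). Forces are near zero and the paddle is unchanged, so I'm handing in.

```bash
python3 - <<'E'
from h import *
plan(); print(r.finish_job())
E
```

```text
t 16.8 tcp [ 0.5452 -0.2389  0.3001] yaw 0.0711 z [-1.1e-03 -2.0e-04 -1.0e+00] grasp [ 0.5451 -0.2389  0.1451] q [-0.04  0.42  0.47  1.84 -0.23  0.93  0.61] F [ 0.1 -1.4 -1. ] w 0.0327
the job is handed in; nothing more can be done
None
```

I lifted the stem out of the rest block, lowered it through the collar to its mark and swept the lever closed. The job was handed in at 16.8 s with the hand still holding the stem by its head.

**Last checks**
- **Stem height:** the mark works out at 0.0997 m, against the collar top at 0.100 m. This assumes the stem didn't slip in the grip. The last close-up agrees to within about 1 mm, but the band is blurred and only partly visible.
- **Lever:** the paddle turned about 0.92 rad, from -0.164 to about 0.755. It stopped moving while the hand kept turning and the wrist moment reached 0.45 N m, so I take it as at its stop. I then eased the finger back about 0.18 rad, and the paddle stayed at about 0.755.
- **Forces:** the wrist force was under 2 N at hand-in, and the highest I read during the job was about 12 N. The gripper read 33 mm open on the 34 mm head.
- **Bystanders:** in the last full scene picture, the other things stand where they started.

**What didn't agree**
- **Sideways drift:** the hand moved 2–3 mm sideways while pushing the lever. I re-centred it until the side force was gone, and it ended about 2 mm from where it stood before the twist.
- **Lever direction:** single readings scattered by about ±0.01 rad.

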